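Lock the raclette swing arm under the heater

TASK

Put the cheese back under the heater and lock it there: pull the sprung T-handle of the locking pin up out of its rest notch, turn it in line with the swing arm and let it drop, and swing the arm round until the pin snaps fully home in the heating notch. Swing gently, stop pushing as soon as the pin catches so as not to strain it, and leave the tableware where it is.

Things in the scene. Friction and masses are not known exactly. Their poses are not given: they have to be found in the camera images.
- machine: The raclette melter, bolted down: dark base plate 280 x 490 mm, its top 30 mm above the table, with column, heater hood and swing arm. Origin: on the table, on the upright axis of the arm's pivot; z is up. Locked under the heater, the arm's tail (pin and hand grip end) points roughly along +y, out in the open. The column stands at x = -125, y = -220 mm, its top 287 mm above the table.
- hood_top (a point): Centre of the top of the fixed heater hood, 268 mm above the table: a dark sheet box 108 mm wide (x), 313 mm long (y), 48 mm high, 205 mm from the pivot towards the machine's -y; axes as the machine's. The arm's other end carries a half wheel of cheese in a cradle, 60 to 330 mm from the pivot, 76 mm wide, top 197 mm above the table, which swings in under the hood.
- carrier (a joint): Swing arm, about 2.7 kg (rad): 0 = scraping station, growing as it turns clockwise from above and the cheese goes under the hood; stops at -0.11 and 1.00. The tail points along the machine's +y turned counter-clockwise by (0.80 - value). It stays where left; 3 to 7 N at the hand grip moves it. The heating notch lies between 0.70 and 0.90, the scraping notch between -0.10 and 0.10.
- lock_pin: Steel pin, 7 mm thick, upright in the arm's tail (flat bar, 26 mm wide, top at 97 mm), 100 mm from the pivot. Origin: its lower tip. The fixed index plate below (top at 68 mm) has a 10.6 mm wide notch per station, set differently on each machine: feel for it. With the pin let down, the arm stops dead where the pin falls in. Over 80 N on the pin (40 N at the hand grip) strains it.
- grip_top (a point): Centre of the top of the upright round hand grip (black, 23 mm in diameter, 70 mm high, top 167 mm above the table) near the tail's end, 190 mm from the pivot. z is up; y points outward along the tail. It turns with the arm.
- plunger (a joint): Height of the sprung locking pin and its T-handle (m), up positive: 0 = parked in the shallow rest notch (as found), +0.004 clears the notch's edge, +0.008 pulled up to its stop, about -0.002 = let down, riding on the index plate, -0.012 = fully home in an index notch. A spring pushes it down with about 9 N at 0, 11 N pulled up, 5 N home.
- knob (a joint): Turn of the T-handle (rad): 0 = rest position (60 degrees counter-clockwise, seen from above, from the line of the arm), 1.05 = in line with the arm, where the pin can drop. It turns clockwise from above, and only while pulled up at least 4 mm; stops at both ends.
- knob_top (a point): Centre of the top of the T-handle: a black bar 50 mm long (along y), 14 mm thick, 20 mm high, top 158 mm above the table when parked, 146 mm when home. Its stem stands in a slotted steel sleeve (28 mm in diameter) on the tail, 100 mm from the pivot; the sleeve's rim is 116 mm above the table. z is up.
- plate: Bystander: white plate, 180 mm in diameter, 22 mm high; origin at the centre of its underside.
- jar: Bystander: glass jar, 72 mm in diameter, 105 mm high; origin at the centre of its underside.
- mill: Bystander: wooden pepper mill, 52 mm in diameter, 130 mm high; origin at the centre of its underside.
- knife: Bystander: spatula, 260 mm long, lying flat along its x axis.

How it is judged (in metres and radians):
On the way:
1. the T-handle has been turned in line with the arm and let down (value of joint knob above 0.9 rad and value of joint plunger below 0 m), for 0.1 s.
At the end, for the whole second after the job is handed in: The locking pin is home in the heating notch (pin at least 10 mm below its parked height, arm value above 0.6 rad), the arm at rest (value of joint plunger below -0.01 m and value of joint carrier above 0.6 rad and velocity of joint carrier between -0.02 and 0.02 rad/s); the robot touches nothing.
It fails at once if the locking pin is strained (forced or jammed with more than 80 N) (contact force between lock_pin and anything else above 80 N).
It fails at once if the plate, jar, mill or knife is moved by more than 20 mm (distance of any of plate, jar, mill, knife from where it was at the start of the episode above 0.02 m).
It also fails if it takes over 51 s, if anything falls off the work surface, if the arm or the gripper's body presses on something with over 40 N, if the wrist force passes 120 N, or if a joint passes its speed limit or range.

ROBOT

A 6-joint arm with a two-finger parallel gripper is mounted at the origin on the work surface. World frame = base frame: x ahead of the robot, y to its left, z up, the work surface at z = 0. Lengths are in mm, angles in rad, forces in N, time in s.
With the tool pointing down it reaches from about 350 to 975 mm from the base axis. Payload 7.1 kg.
Tool frame: the origin (TCP) lies between the finger pads; the fingertips stand 8 mm ahead of it and the grasp point (between the pads) lies 11 mm behind it; x points along the fingers, y is the direction in which the jaws open and shut, and the axes are right-handed (so a half turn about x gives the same grasp; the last joint's range is limited). The gripper opens to 88 mm and grips with 3 to 60 N. Pads are 20 mm wide; open, the fingers measure 115 mm over their backs; the gripper's body (75 mm by 178 mm) begins 61 mm behind the grasp point.
Start: joints at [-1.353, 0.423, 1.63, -0, 1.089, -0.019], TCP at [146.64, -607.537, 230.675] pointing down, gripper open.
Joint ranges: [-3, 3], [-0.9, 2.11], [0.09, 2.58], [-1.31, 4.45], [0.11, 2.69], [-2.54, 2.54]. Speed limits (rad/s): [2.39, 2.39, 3.01, 3.14, 3.14, 3.14].

INTERFACE

Orientations are given as a rotation vector (axis times angle).
In Python, from workcell import ctrl gives the robot as it stands.
- The arm moves only by the tool apply_moves, never from a script. Its argument "increments" is a list of rows, each an object with "gripper": the opening in per cent of the stroke, from 0 (shut) to 100 (fully open); "delta_pos": the shift along the tool's x, y, z in cm, a list of three; "dr": the turn, a rotation vector about the tool's x, y, z in rad, a list of three. In form: [{"gripper": gripper, "delta_pos": [dx, dy, dz], "dr": [ax, ay, az]}, ...]. A call has exactly 5 rows; each row shifts and turns the commanded pose from where the row before left it, along the tool's axes as they then stand; what a row does not reach is not made up. A row lasts 1/12 s, in which the tool goes at most 41.7 mm and 7.16 degrees, less where a joint would pass 70% of its speed; a pose out of reach is approached as far as the arm can. A call with a gripper value outside its range is refused whole. The fingers move at their own pace and stop on an object; the grip force is fixed at half the most. Time passes only in rows, so rows that do not move let the fingers close, or fill a call up. It gives the time, the measured TCP pose, the force and the opening at its end, in the units of the state.
- ctrl.get_obs(): the state, without advancing time (a new reading comes with each control period).
- ctrl.get_image(name): name is "scene" or "top" or "wrist"; returns a dict with "img" (480x640x3 uint8, red, green, blue), "range_z" (480x640 float32, mm along the optical axis (not along the pixel's ray), 0 where there is no reading), "mtx" (3x3 intrinsics, pixels), "rvec" (rotation vector, rad) and "tvec" (3), from world to camera coordinates, as OpenCV has them. Camera axes: x right, y down, z forward; pixel columns grow to the right and rows downward; lengths in mm; the calibration is good to about 2 mm. The wrist camera is an equidistant fisheye: a pixel r from the principal point sees the ray r / f radians off the axis. A picture is of the moment at which its call begins.
- ctrl.close_job(): hands the job in, once; it reports no verdict.
The state is a dict: "t": time; "qpos": joint angles; "qvel": joint speeds; "joint_torque": joint torques, N m; "ee_pos": TCP position; "orientation": TCP orientation; "ft_force": force on the tool from outside, world axes, zero at the start; "moment": the same for the moment, N m; "width": finger opening in mm.
Only numpy, scipy, OpenCV 4.12 (cv2) and the standard library are available. Lean on these libraries where they do the work, as an engineer would, in place of code of your own. Each camera call takes 0.05 s, during which the arm holds its last target. There are 200 camera calls.

## Working session

There is one attempt and no reset: what is moved stays moved. The work goes in short steps, Python scripts to look and compute and a tool call to move; the robot and the scene stay as the last step left them, time stands still between calls to the robot, and variables do not carry over. Pictures are saved under pics/ and viewed, about 8 in all and at most 12, crops included, and the job is handed in when it is done.

Besides the shell and the picture viewer there is one more tool, called after "Emit:" as name([rows], argument=value, ...), one row to a line, values as JSON. apply_moves: Moves the arm, as the interface text tells. Its arguments: {"type":"object","properties":{"increments":{"type":"array","items":{"type":"object","properties":{"gripper":{"type":"number"},"delta_pos":{"type":"array","items":{"type":"number"}},"dr":{"type":"array","items":{"type":"number"}}}}}},"required":["increments"]}

```bash
mkdir -p pics; cat > h.py <<'E'
import numpy as np, cv2
from workcell import ctrl
def snap(n,f):
    d=ctrl.get_image(n); cv2.imwrite(f'pics/{f}.png',d['img'][:,:,::-1]); np.savez(f'pics/{f}.npz',**d); return d
def load(f): return dict(np.load(f'pics/{f}.npz'))
def world(d,u,v,z=None):
    R=cv2.Rodrigues(d['rvec'])[0]; t=d['tvec'].reshape(3)
    r=np.linalg.inv(d['mtx'])@[u,v,1]; c=-R.T@t; w=R.T@r
    s=(z-c[2])/w[2] if z is not None else d['range_z'][int(v),int(u)]
    return c+s*w
E
python3 - <<'E'
from h import *
for n in('scene','top'):snap(n,n+'0')
o=ctrl.get_obs();print({k:np.round(v,3) for k,v in o.items()})
E
```

```text
{'t': np.float64(0.1), 'qpos': array([-1.353,  0.424,  1.631,  0.   ,  1.089, -0.019]), 'qvel': array([ 0.   , -0.001, -0.001,  0.   ,  0.   ,  0.   ]), 'joint_torque': array([ 0.0000e+00, -5.4561e+01, -2.7432e+01,  6.5000e-02,  1.9000e-02,
       -0.0000e+00]), 'ee_pos': array([ 146.541, -607.074,  229.99 ]), 'orientation': array([ 2.096,  0.251, -2.097]), 'ft_force': array([ 0.677, -0.264,  0.498]), 'moment': array([ 0.007, -0.018,  0.008]), 'width': np.float64(87.59)}
```

View pics/top0.png

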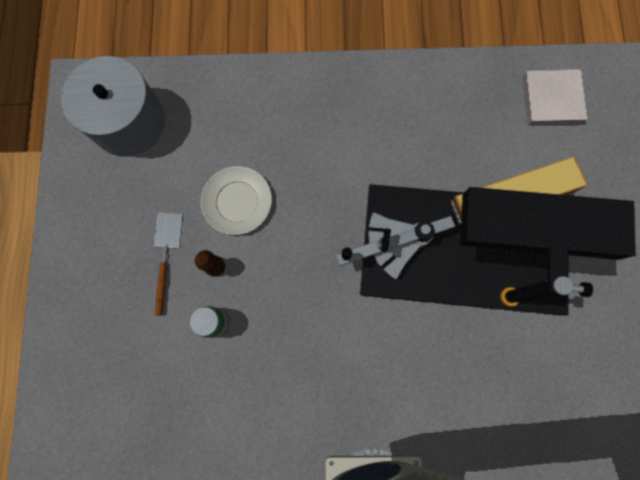

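View pics/scene0.png

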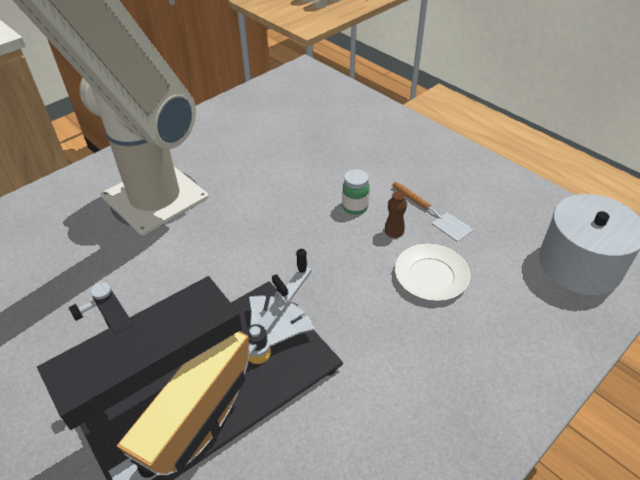

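The top view shows the arm pivot near (425,230), the hand grip near (347,254) and the T-handle near (380,240). The tableware is well to the left and the hood is to the right. Next I'll take an enlarged crop and measure.

```bash
python3 - <<'E'
from h import *
d=load('top0')
c=d['img'][180:300,320:480,::-1]
cv2.imwrite('pics/crop.png',cv2.resize(c,None,fx=5,fy=5,interpolation=cv2.INTER_CUBIC))
for n,u,v,z in [('pivot',425,230,None),('grip',347,254,167),('knob',380,240,158),('hood a',466,188,268),('hood b',634,202,268),('hood c',634,257,268),('hood d',463,245,268),('b0',369,185,30),('b1',361,295,30),('b2',568,315,30),('col',567,286,287)]:
    print(n,np.round(world(d,u,v,z),1),np.round(world(d,u,v),1))
E
```

```text
pivot [ 610.5 -126.4  110.6] [ 610.5 -126.4  110.6]
grip [548.8  53.5 167. ] [548.8  53.5 167.1]
knob [579.6 -18.5 158. ] [588.9 -24.  112.8]
hood a [ 656.6 -175.3  268. ] [ 744.  -262.1   -3.7]
hood b [ 621.7 -490.9  268. ] [ 697.4 -676.5   -1.7]
hood c [ 515.6 -476.   268. ] [ 557.2 -654.     2.5]
hood d [ 544.4 -161.3  268. ] [ 552.6 -174.3  225.1]
b0 [746.3 -12.2  30. ] [747.6 -12.6  26.1]
b1 [473.1  16.5  30. ] [473.4  16.2  25.5]
b2 [ 418.6 -464.6   30. ] [ 419.6 -480.5   -0.9]
col [ 461.8 -336.6  287. ] [ 462.  -338.   284.4]
```

View pics/crop.png

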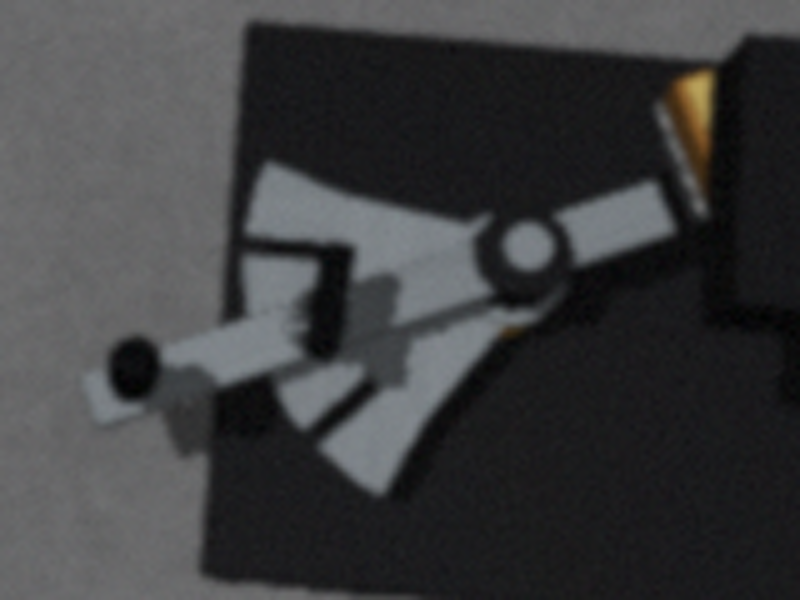

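Crop reading, in full-image pixels:
- The grip is at (346.8,253).
- The T-bar runs from (387,229) to (385,251), centred at (386,239.7).
- The pivot cap is at (425.6,229.4).
- The index notches are near (377,229) and (389,261).

Now for the geometry and the first move.

```bash
cat >> h.py <<'E'
def plan(pos,jaw,obs=None):
    "tool-frame shift (cm) and turn to reach pos with tool down, jaw axis at world angle jaw (rad, mod pi)"
    from scipy.spatial.transform import Rotation as Ro
    o=ctrl.get_obs() if obs is None else obs
    R=Ro.from_rotvec(o['orientation']).as_matrix()
    best=None
    for k in(0,np.pi):
        y=np.array([np.cos(jaw+k),np.sin(jaw+k),0]);x=np.array([0,0,-1.])
        T=np.c_[x,y,np.cross(x,y)]; dr=Ro.from_matrix(R.T@T).as_rotvec()
        if best is None or np.linalg.norm(dr)<np.linalg.norm(best): best=dr
    print('t',round(float(o['t']),2),'ee',np.round(o['ee_pos'],1),'jaw',np.round(np.degrees(np.arctan2(R[1,1],R[0,1])),2),'F',np.round(o['ft_force'],1),'w',round(float(o['width']),1),'q',np.round(o['qpos'],2))
    print('d cm',np.round(R.T@(np.array(pos)-o['ee_pos'])/10,2),'dr',np.round(best,3))
E
python3 - <<'E'
from h import *
d=load('top0')
P=world(d,425.6,229.4,112);G=world(d,346.8,253,167);K=world(d,386,239.7,158)
a=world(d,387,229,158);b=world(d,385,251,158);N=world(d,377,229,68);N2=world(d,389,261,68)
ang=lambda v:np.degrees(np.arctan2(v[1],v[0]))
print('P',P,'G',G,'K',K,'tail',ang(G-P),ang(K-P),np.linalg.norm((G-P)[:2]),np.linalg.norm((K-P)[:2]),'bar',ang(b-a),'notch',ang(N-P),ang(N2-P))
h=[world(d,*p,268) for p in((466,188),(634,202),(634,257),(463,245))]
print('my',ang(h[0]-h[1]),ang(h[3]-h[2]))
plan([*K[:2],330],np.radians(ang(K-P)+60-90))
E
```

```text
P [ 611.49778626 -127.54066097  112.        ] G [551.01034171  53.86757046 167.        ] K [580.05335611 -31.40396012 158.        ] tail 108.44007494741977 108.11190600843454 191.2267695112246 101.14849201252608 bar 172.5116650879895 notch 82.7542525113575 128.7695530091751
my 83.68447339201782 84.77026951123095
t 0.1 ee [ 146.5 -607.1  230. ] jaw -76.43 F [ 0.7 -0.3  0.5] w 87.6 q [-1.35  0.42  1.63  0.    1.09 -0.02]
d cm [ -9.94 -45.8  -55.65] dr [0.444 0.    0.001]
```

Emit:
apply_moves([
  {"gripper": 60,"delta_pos": [-2,0,0],"dr": [-0.12,0,0]},
  {"gripper": 60,"delta_pos": [-2,0,0],"dr": [-0.12,0,0]},
  {"gripper": 60,"delta_pos": [-2,0,0],"dr": [-0.12,0,0]},
  {"gripper": 60,"delta_pos": [-2,0,0],"dr": [-0.12,0,0]},
  {"gripper": 60,"delta_pos": [-2,0,0],"dr": [-0.12,0,0]},
])

```text
t: 0.52
ee_pos: [146.6, -607.2, 331.2]
orientation: [1.723, 0.773, -1.722]
ft_force: [0.1, -0.6, 0.8]
width: 58.6
```

Emit:
apply_moves([
  {"gripper": 60,"delta_pos": [0,0,0],"dr": [-0.12,0,0]},
  {"gripper": 60,"delta_pos": [0,0,0],"dr": [-0.12,0,0]},
  {"gripper": 60,"delta_pos": [0,0,0],"dr": [-0.12,0,0]},
  {"gripper": 60,"delta_pos": [0,0,0],"dr": [-0.12,0,0]},
  {"gripper": 60,"delta_pos": [0,0,0],"dr": [-0.12,0,0]},
])

```text
t: 0.93
ee_pos: [146.6, -607.2, 330.2]
orientation: [1.303, 1.147, -1.303]
ft_force: [-0.3, 0.1, 0.1]
width: 53.0
```

```bash
python3 -c "
from h import *
plan([580,-31.4,330],np.radians(78.4))"
```

```text
t 0.93 ee [ 146.6 -607.2  330.2] jaw -7.34 F [-0.3  0.1  0.1] w 53.0 q [-1.35  0.33  1.53 -0.    1.28 -1.22]
d cm [ 6.000e-02  3.564e+01 -6.265e+01] dr [-1.496e+00 -1.000e-03 -0.000e+00]
```

Emit:
apply_moves([
  {"gripper": 60,"delta_pos": [0,1.78,-3.13],"dr": [0,0,0]},
  {"gripper": 60,"delta_pos": [0,1.78,-3.13],"dr": [0,0,0]},
  {"gripper": 60,"delta_pos": [0,1.78,-3.13],"dr": [0,0,0]},
  {"gripper": 60,"delta_pos": [0,1.78,-3.13],"dr": [0,0,0]},
  {"gripper": 60,"delta_pos": [0,1.78,-3.13],"dr": [0,0,0]},
])

```text
t: 1.35
ee_pos: [256.2, -462.7, 330.2]
orientation: [1.308, 1.143, -1.308]
ft_force: [0.7, -0.4, 0.2]
width: 52.9
```

Emit:
apply_moves([
  {"gripper": 60,"delta_pos": [0,1.78,-3.13],"dr": [0,0,0]},
  {"gripper": 60,"delta_pos": [0,1.78,-3.13],"dr": [0,0,0]},
  {"gripper": 60,"delta_pos": [0,1.78,-3.13],"dr": [0,0,0]},
  {"gripper": 60,"delta_pos": [0,1.78,-3.13],"dr": [0,0,0]},
  {"gripper": 60,"delta_pos": [0,1.78,-3.13],"dr": [0,0,0]},
])

```text
t: 1.77
ee_pos: [365.4, -319.5, 330.5]
orientation: [1.307, 1.143, -1.308]
ft_force: [0.8, 0.2, -0.7]
width: 52.8
```

Emit:
apply_moves([
  {"gripper": 60,"delta_pos": [0,1.78,-3.13],"dr": [0,0,0]},
  {"gripper": 60,"delta_pos": [0,1.78,-3.13],"dr": [0,0,0]},
  {"gripper": 60,"delta_pos": [0,1.78,-3.13],"dr": [0,0,0]},
  {"gripper": 60,"delta_pos": [0,1.78,-3.13],"dr": [0,0,0]},
  {"gripper": 60,"delta_pos": [0,1.78,-3.13],"dr": [0,0,0]},
])

```text
t: 2.18
ee_pos: [474.5, -176.2, 330.5]
orientation: [1.307, 1.143, -1.307]
ft_force: [0.3, -0.2, 0.8]
width: 52.8
```

Emit:
apply_moves([
  {"gripper": 60,"delta_pos": [0,1.78,-3.13],"dr": [0,0,0]},
  {"gripper": 60,"delta_pos": [0,1.78,-3.13],"dr": [0,0,0]},
  {"gripper": 60,"delta_pos": [0,1.78,-3.13],"dr": [0,0,0]},
  {"gripper": 60,"delta_pos": [0,1.78,-3.13],"dr": [0,0,0]},
  {"gripper": 60,"delta_pos": [0,1.78,-3.13],"dr": [0,0,0]},
])

```text
t: 2.6
ee_pos: [583.6, -33.0, 330.3]
orientation: [1.307, 1.143, -1.308]
ft_force: [0.4, -0.7, 0.5]
width: 52.4
```

Emit:
apply_moves([
  {"gripper": 60,"delta_pos": [0,0,0],"dr": [-0.12,0,0]},
  {"gripper": 60,"delta_pos": [0,0,0],"dr": [-0.12,0,0]},
  {"gripper": 60,"delta_pos": [0,0,0],"dr": [-0.12,0,0]},
  {"gripper": 60,"delta_pos": [0,0,0],"dr": [-0.12,0,0]},
  {"gripper": 60,"delta_pos": [0,0,0],"dr": [-0.12,0,0]},
])

```text
t: 3.02
ee_pos: [582.8, -34.5, 330.1]
orientation: [0.854, 1.397, -0.855]
ft_force: [0.7, -0.3, -0.2]
width: 52.9
```

Emit:
apply_moves([
  {"gripper": 60,"delta_pos": [2,0,0],"dr": [-0.12,0,0]},
  {"gripper": 60,"delta_pos": [2,0,0],"dr": [-0.12,0,0]},
  {"gripper": 60,"delta_pos": [2,0,0],"dr": [-0.12,0,0]},
  {"gripper": 60,"delta_pos": [2,0,0],"dr": [-0.12,0,0]},
  {"gripper": 60,"delta_pos": [0,0,0],"dr": [-0.12,0,0]},
])

```text
t: 3.43
ee_pos: [580.4, -34.5, 246.2]
orientation: [0.391, 1.542, -0.392]
ft_force: [-0.7, 0.3, -0.6]
width: 52.8
```

```bash
python3 -c "
from h import *
plan([580,-31.4,138],np.radians(78.4))
snap('wrist','w1'); snap('top','t1')"
```

```text
t 3.43 ee [580.4 -34.5 246.2] jaw 61.42 F [-0.7  0.3 -0.6] w 52.8 q [-0.08  0.35  1.71  0.    1.09 -1.15]
d cm [10.82  0.28 -0.12] dr [-0.296 -0.007  0.002]
```

View pics/w1.png

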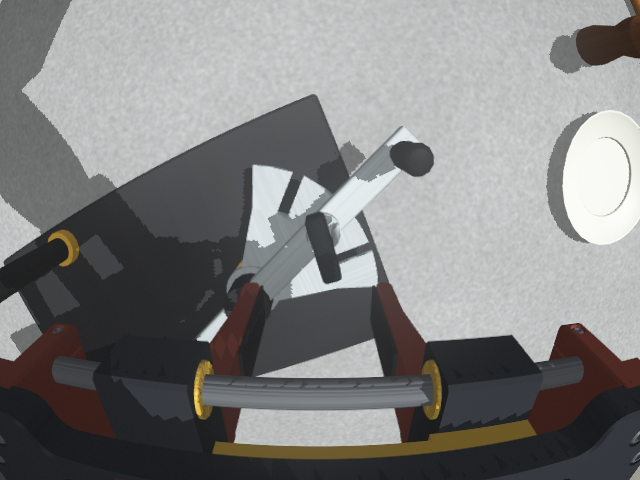

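The wrist view shows the T-bar from about (317,214) to (333,282), the grip top near (419,158), and the fingers straddling the bar's direction. I'll triangulate with the fisheye model.

```bash
cat >> h.py <<'E'
def wfish(d,u,v,z):
    K=d['mtx'];R=cv2.Rodrigues(d['rvec'])[0];t=d['tvec'].reshape(3)
    a=np.array([u-K[0,2],v-K[1,2]])/K[0,0];th=np.linalg.norm(a)
    w=R.T@np.r_[a/th*np.sin(th),np.cos(th)];c=-R.T@t
    return c+(z-c[2])/w[2]*w
E
python3 - <<'E'
from h import *
d=load('w1'); print(d['mtx'][0])
for n,u,v,z in[('k0',314,214,158),('k1',331,282,158),('grip',417,158,167)]: print(n,wfish(d,u,v,z),d['range_z'][v,u])
c=d['img'][190:310,250:410,::-1];cv2.imwrite('pics/w1c.png',cv2.resize(c,None,fx=5,fy=5,interpolation=cv2.INTER_CUBIC))
E
```

```text
[371.64829954   0.         317.35107841]
k0 [556.27349468 -23.60081815 158.        ] 262.682
k1 [605.57587187 -36.82085549 158.        ] 265.4965
grip [553.07132033  53.3104472  167.        ] 228.11256
```

View pics/w1c.png

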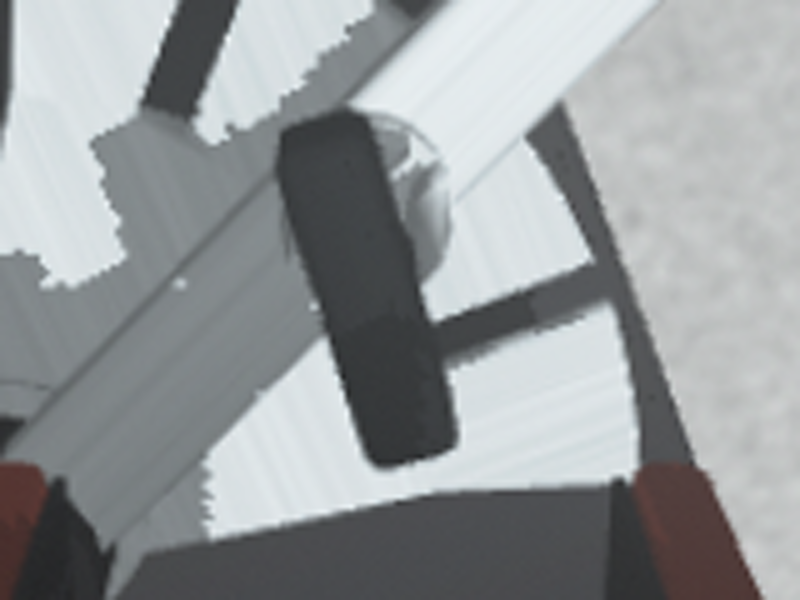

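The crop confirms the bar ends at full-image (316,215) and (333,281.6). That puts the centre near (580.5,-30.2), which agrees with the top camera to about 1.5 mm.

Emit:
apply_moves([
  {"gripper": 55,"delta_pos": [1.5,0,0],"dr": [-0.09,0,0]},
  {"gripper": 55,"delta_pos": [1.5,0,0],"dr": [-0.09,0,0]},
  {"gripper": 55,"delta_pos": [1.5,0,0],"dr": [-0.08,0,0]},
  {"gripper": 55,"delta_pos": [0,0,0],"dr": [0,0,0]},
  {"gripper": 55,"delta_pos": [0,0,0],"dr": [0,0,0]},
])

```text
t: 3.95
ee_pos: [583.0, -34.7, 205.7]
orientation: [0.196, 1.563, -0.196]
ft_force: [-0.2, 0.1, 0.4]
width: 48.4
```

```bash
python3 -c "
from h import *
plan([580.5,-30.2,138],np.radians(78))"
```

```text
t 3.95 ee [583.  -34.7 205.7] jaw 75.69 F [-0.2  0.1  0.4] w 48.4 q [-0.08  0.39  1.74  0.    1.01 -1.4 ]
d cm [ 6.77  0.37 -0.35] dr [-0.04  -0.001  0.   ]
```

Emit:
apply_moves([
  {"gripper": 55,"delta_pos": [1.5,0.37,-0.35],"dr": [-0.04,0,0]},
  {"gripper": 55,"delta_pos": [1.8,0,0],"dr": [0,0,0]},
  {"gripper": 55,"delta_pos": [1.8,0,0],"dr": [0,0,0]},
  {"gripper": 55,"delta_pos": [1.65,0,0],"dr": [0,0,0]},
  {"gripper": 55,"delta_pos": [0,0,0],"dr": [0,0,0]},
])

```text
t: 4.37
ee_pos: [579.6, -30.2, 136.8]
orientation: [0.164, 1.567, -0.164]
ft_force: [-0.8, 0.7, -0.3]
width: 48.4
```

```bash
python3 -c "
from h import *
plan([580.5,-30.2,138],np.radians(78))"
```

```text
t 4.37 ee [579.6 -30.2 136.8] jaw 78.04 F [-0.8  0.7 -0.3] w 48.4 q [-0.07  0.48  1.79  0.    0.87 -1.43]
d cm [-0.12  0.01  0.09] dr [ 0.001 -0.003  0.   ]
```

Emit:
apply_moves([
  {"gripper": 10,"delta_pos": [0,0,0],"dr": [0,0,0]},
  {"gripper": 10,"delta_pos": [0,0,0],"dr": [0,0,0]},
  {"gripper": 10,"delta_pos": [0,0,0],"dr": [0,0,0]},
  {"gripper": 10,"delta_pos": [0,0,0],"dr": [0,0,0]},
  {"gripper": 10,"delta_pos": [0,0,0],"dr": [0,0,0]},
])

```text
t: 4.78
ee_pos: [581.1, -30.3, 139.1]
orientation: [0.161, 1.563, -0.161]
ft_force: [0.1, 0.5, -0.5]
width: 18.5
```

Emit:
apply_moves([
  {"gripper": 10,"delta_pos": [0,0,0],"dr": [0,0,0]},
  {"gripper": 10,"delta_pos": [-0.1,0,0],"dr": [0,0,0]},
  {"gripper": 10,"delta_pos": [-0.1,0,0],"dr": [0,0,0]},
  {"gripper": 10,"delta_pos": [-0.1,0,0],"dr": [0,0,0]},
  {"gripper": 10,"delta_pos": [0,0,0],"dr": [0,0,0]},
])

```text
t: 5.2
ee_pos: [580.6, -30.7, 140.6]
orientation: [0.16, 1.565, -0.161]
ft_force: [3.5, -4.0, -9.2]
width: 13.4
```

Emit:
apply_moves([
  {"gripper": 10,"delta_pos": [-0.1,0,0],"dr": [0,0,0]},
  {"gripper": 10,"delta_pos": [-0.1,0,0],"dr": [0,0,0]},
  {"gripper": 10,"delta_pos": [-0.1,0,0],"dr": [0,0,0]},
  {"gripper": 10,"delta_pos": [0,0,0],"dr": [0,0,0]},
  {"gripper": 10,"delta_pos": [0,0,0],"dr": [0,0,0]},
])

```text
t: 5.62
ee_pos: [580.5, -30.7, 143.3]
orientation: [0.16, 1.565, -0.161]
ft_force: [3.8, -4.7, -10.0]
width: 13.6
```

Emit:
apply_moves([
  {"gripper": 10,"delta_pos": [-0.1,0,0],"dr": [0,0,0]},
  {"gripper": 10,"delta_pos": [-0.05,0,0],"dr": [0,0,0]},
  {"gripper": 10,"delta_pos": [0,0,0],"dr": [0.06,0,0]},
  {"gripper": 10,"delta_pos": [0,0,0],"dr": [0.06,0,0]},
  {"gripper": 10,"delta_pos": [0,0,0],"dr": [0,0,0]},
])

```text
t: 6.03
ee_pos: [580.6, -30.5, 144.8]
orientation: [0.257, 1.556, -0.257]
ft_force: [3.6, -3.5, -12.5]
width: 14.1
```

```bash
python3 -c "
from h import *
plan([580.5,-30.2,145],np.radians(18));print(ctrl.get_obs()['moment'])"
```

```text
t 6.03 ee [580.6 -30.5 144.8] jaw 71.25 F [  3.6  -3.5 -12.5] w 14.1 q [-0.07  0.47  1.79 -0.    0.88 -1.32]
d cm [-0.02  0.03 -0.02] dr [ 0.929 -0.     0.   ]
[-0.64424167 -1.0424009  -0.07105855]
```

Turning freely (vertical moment about 0.07 N·m). I'll continue the turn.

Emit:
apply_moves([
  {"gripper": 10,"delta_pos": [0,0,0],"dr": [0.09,0,0]},
  {"gripper": 10,"delta_pos": [0,0,0],"dr": [0.09,0,0]},
  {"gripper": 10,"delta_pos": [0,0,0],"dr": [0.09,0,0]},
  {"gripper": 10,"delta_pos": [0,0,0],"dr": [0.09,0,0]},
  {"gripper": 10,"delta_pos": [0,0,0],"dr": [0.09,0,0]},
])

```text
t: 6.45
ee_pos: [581.0, -29.9, 145.0]
orientation: [0.609, 1.483, -0.608]
ft_force: [5.7, 0.7, -11.6]
width: 13.8
```

Emit:
apply_moves([
  {"gripper": 10,"delta_pos": [0,0,0],"dr": [0.09,0,0]},
  {"gripper": 10,"delta_pos": [0,0,0],"dr": [0.09,0,0]},
  {"gripper": 10,"delta_pos": [0,0,0],"dr": [0.09,0,0]},
  {"gripper": 10,"delta_pos": [0,0,0],"dr": [0.09,0,0]},
  {"gripper": 10,"delta_pos": [0,0,0],"dr": [0.09,0,0]},
])

```text
t: 6.87
ee_pos: [581.2, -29.7, 145.0]
orientation: [0.954, 1.352, -0.952]
ft_force: [6.4, 0.8, -12.7]
width: 13.7
```

```bash
python3 -c "
from h import *
plan([580.5,-30.2,145],np.radians(18));print(ctrl.get_obs()['moment'])"
```

```text
t 6.87 ee [581.2 -29.7 145. ] jaw 19.63 F [  6.4   0.8 -12.7] w 13.7 q [-0.07  0.47  1.79  0.    0.88 -0.42]
d cm [ 0.   -0.08  0.02] dr [ 0.028 -0.    -0.001]
[ 0.02698614 -1.24844073  0.00508697]
```

Emit:
apply_moves([
  {"gripper": 10,"delta_pos": [0,0,0],"dr": [0.02,0,0]},
  {"gripper": 10,"delta_pos": [0,0,0],"dr": [0.01,0,0]},
  {"gripper": 10,"delta_pos": [0.1,0,0],"dr": [0,0,0]},
  {"gripper": 10,"delta_pos": [0.1,0,0],"dr": [0,0,0]},
  {"gripper": 10,"delta_pos": [0.1,0,0],"dr": [0,0,0]},
])

```text
t: 7.28
ee_pos: [581.0, -29.8, 142.1]
orientation: [0.973, 1.343, -0.972]
ft_force: [5.6, 0.5, -9.9]
width: 13.5
```

Emit:
apply_moves([
  {"gripper": 10,"delta_pos": [0.1,0,0],"dr": [0,0,0]},
  {"gripper": 10,"delta_pos": [0.1,0,0],"dr": [0,0,0]},
  {"gripper": 10,"delta_pos": [0.1,0,0],"dr": [0,0,0]},
  {"gripper": 10,"delta_pos": [0,0,0],"dr": [0,0,0]},
  {"gripper": 10,"delta_pos": [0,0,0],"dr": [0,0,0]},
])

```text
t: 7.7
ee_pos: [581.0, -29.8, 139.3]
orientation: [0.973, 1.342, -0.972]
ft_force: [3.7, 1.3, -9.6]
width: 14.0
```

```bash
python3 -c "
from h import *
plan([580.5,-30.2,145],np.radians(18));print(ctrl.get_obs()['moment'])"
```

```text
t 7.7 ee [581.  -29.8 139.3] jaw 18.16 F [ 3.7  1.3 -9.6] w 14.0 q [-0.07  0.48  1.79  0.    0.87 -0.39]
d cm [-0.57 -0.06  0.02] dr [ 0.003 -0.    -0.001]
[ 0.16322024 -1.15587501  0.01842017]
```

Emit:
apply_moves([
  {"gripper": 10,"delta_pos": [0.1,0,0],"dr": [0,0,0]},
  {"gripper": 10,"delta_pos": [0.1,0,0],"dr": [0,0,0]},
  {"gripper": 10,"delta_pos": [0.1,0,0],"dr": [0,0,0]},
  {"gripper": 10,"delta_pos": [0,0,0],"dr": [0,0,0]},
  {"gripper": 10,"delta_pos": [0,0,0],"dr": [0,0,0]},
])

```text
t: 8.12
ee_pos: [581.0, -30.0, 136.9]
orientation: [0.974, 1.342, -0.972]
ft_force: [4.6, 3.3, -5.3]
width: 13.6
```

Emit:
apply_moves([
  {"gripper": 35,"delta_pos": [0,0,0],"dr": [0,0,0]},
  {"gripper": 35,"delta_pos": [0,0,0],"dr": [0,0,0]},
  {"gripper": 35,"delta_pos": [0,0,0],"dr": [0,0,0]},
  {"gripper": 35,"delta_pos": [-2,0,0],"dr": [0,0,0]},
  {"gripper": 35,"delta_pos": [-3,0,0],"dr": [0,0,0]},
])

```text
t: 8.53
ee_pos: [577.9, -30.3, 184.7]
orientation: [0.971, 1.348, -0.978]
ft_force: [0.3, 0.2, -0.0]
width: 30.7
```

Emit:
apply_moves([
  {"gripper": 35,"delta_pos": [-2,0,0],"dr": [0,0,0]},
  {"gripper": 0,"delta_pos": [0,0,0],"dr": [0,0,0]},
  {"gripper": 0,"delta_pos": [0,0,0],"dr": [0,0,0]},
  {"gripper": 0,"delta_pos": [0,0,0],"dr": [0,0,0]},
  {"gripper": 0,"delta_pos": [0,0,0],"dr": [0,0,0]},
])

```text
t: 8.95
ee_pos: [579.5, -30.3, 205.3]
orientation: [0.972, 1.344, -0.975]
ft_force: [-0.8, 0.5, -0.5]
width: 7.7
```

```bash
python3 - <<'E'
from h import *
plan([520.7,43.2,205],np.radians(18.3))
snap('wrist','w2');d=snap('top','t2')
from h import load
c=load('w2')['img'][100:340,200:520,::-1];cv2.imwrite('pics/w2c.png',cv2.resize(c,None,fx=2.5,fy=2.5,interpolation=cv2.INTER_CUBIC))
E
```

```text
t 8.95 ee [579.5 -30.3 205.3] jaw 18.1 F [-0.8  0.5 -0.5] w 7.7 q [-0.07  0.39  1.75 -0.    1.01 -0.39]
d cm [ 0.05 -3.31 -8.81] dr [-0.003 -0.001  0.002]
```

View pics/w2c.png

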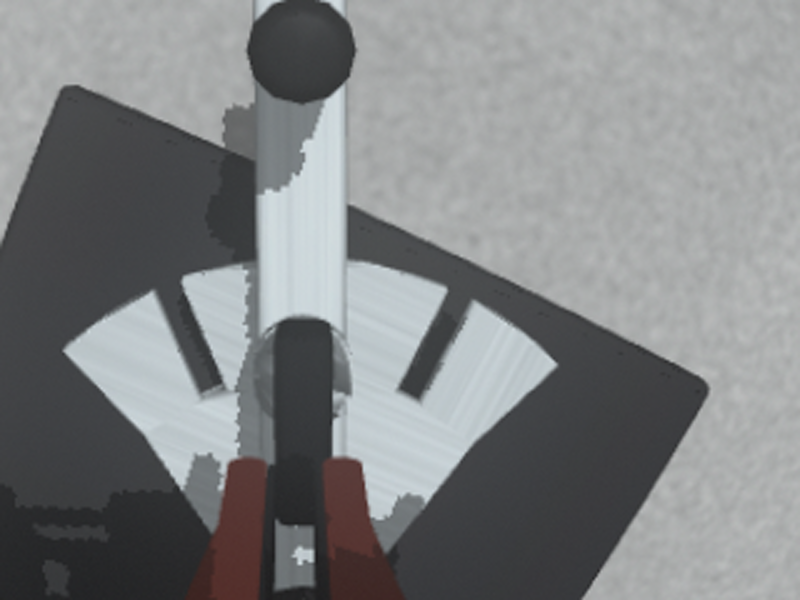

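The T-handle is now in line with the arm. The heating notch runs from (384,217) to (365,258) in full pixels, the other notch from (267,217) to (285,256), and the grip top is at (320,120).

```bash
python3 - <<'E'
from h import *
d=load('w2'); P=np.array([611.5,-127.5])
ang=lambda v:np.degrees(np.arctan2(v[1],v[0]))
for n,u,v,z in[('grip',320.4,120,167),('h0',384,217.2,68),('h1',364.8,258,68),('s0',267,217,68),('s1',285,256,68)]:
    w=wfish(d,u,v,z);print(n,w.round(1),round(ang(w[:2]-P),2),round(np.linalg.norm(w[:2]-P),1))
E
```

```text
grip [553.6  53.7 167. ] 107.73 190.2
h0 [627.2  -2.3  68. ] 82.84 126.2
h1 [624.5 -40.5  68. ] 81.52 88.0
s0 [536.7 -31.9  68. ] 128.05 121.4
s1 [560.3 -59.6  68. ] 127.02 85.1
```

Emit:
apply_moves([
  {"gripper": 0,"delta_pos": [0,-0.66,-1.76],"dr": [0,0,0]},
  {"gripper": 0,"delta_pos": [0,-0.66,-1.76],"dr": [0,0,0]},
  {"gripper": 0,"delta_pos": [0,-0.66,-1.76],"dr": [0,0,0]},
  {"gripper": 0,"delta_pos": [0,-0.66,-1.76],"dr": [0,0,0]},
  {"gripper": 0,"delta_pos": [0,-0.66,-1.76],"dr": [0,0,0]},
])

```text
t: 9.47
ee_pos: [520.8, 43.6, 205.8]
orientation: [0.973, 1.344, -0.975]
ft_force: [0.5, 0.9, 0.6]
width: 0.4
```

Emit:
apply_moves([
  {"gripper": 0,"delta_pos": [0,0,0],"dr": [0,0,0]},
  {"gripper": 0,"delta_pos": [2.5,0,0],"dr": [0,0,0]},
  {"gripper": 0,"delta_pos": [2.5,0,0],"dr": [0,0,0]},
  {"gripper": 0,"delta_pos": [2.5,0,0],"dr": [0,0,0]},
  {"gripper": 0,"delta_pos": [0,0,0],"dr": [0,0,0]},
])

```text
t: 9.88
ee_pos: [519.2, 42.5, 127.4]
orientation: [0.97, 1.348, -0.978]
ft_force: [-0.9, -0.9, -0.3]
width: 0.5
```

```bash
python3 - <<'E'
from h import *
plan([520.7,43.2,128],np.radians(18.3))
E
```

```text
t 9.88 ee [519.2  42.5 127.4] jaw 18.11 F [-0.9 -0.9 -0.3] w 0.5 q [ 0.06  0.43  1.92 -0.    0.8  -0.26]
d cm [-0.06  0.17 -0.02] dr [-0.003 -0.002  0.007]
```

Emit:
apply_moves([
  {"gripper": 0,"delta_pos": [0,0.3,0],"dr": [0,0,0]},
  {"gripper": 0,"delta_pos": [0,0.3,0],"dr": [0,0,0]},
  {"gripper": 0,"delta_pos": [0,0.2,0],"dr": [0,0,0]},
  {"gripper": 0,"delta_pos": [0,0.2,0],"dr": [0,0,0]},
  {"gripper": 0,"delta_pos": [0,0.2,0],"dr": [0,0,0]},
])

```text
t: 10.3
ee_pos: [533.4, 46.6, 132.7]
orientation: [0.973, 1.342, -0.973]
ft_force: [-5.5, -2.2, 6.2]
width: 1.0
```

Emit:
apply_moves([
  {"gripper": 0,"delta_pos": [0,0.3,-0.04],"dr": [0.016,0,0]},
  {"gripper": 0,"delta_pos": [0,0.3,-0.04],"dr": [0.016,0,0]},
  {"gripper": 0,"delta_pos": [0,0.3,-0.04],"dr": [0.016,0,0]},
  {"gripper": 0,"delta_pos": [0,0.3,-0.04],"dr": [0.016,0,0]},
  {"gripper": 0,"delta_pos": [0,0.3,-0.04],"dr": [0.016,0,0]},
])

```text
t: 10.72
ee_pos: [546.8, 52.6, 132.5]
orientation: [1.033, 1.311, -1.035]
ft_force: [-5.0, -4.3, 5.0]
width: 0.1
```

```bash
python3 - <<'E'
from h import *
plan([520.7,43.2,128],np.radians(18.3))
E
```

```text
t 10.72 ee [546.8  52.6 132.5] jaw 13.49 F [-5.  -4.3  5. ] w 0.1 q [ 0.07  0.45  1.86 -0.    0.83 -0.16]
d cm [ 0.45 -2.76  0.3 ] dr [-0.084  0.001  0.001]
```

Emit:
apply_moves([
  {"gripper": 0,"delta_pos": [0,0.4,-0.05],"dr": [0.021,0,0]},
  {"gripper": 0,"delta_pos": [0,0.4,-0.05],"dr": [0.021,0,0]},
  {"gripper": 0,"delta_pos": [0,0.4,-0.05],"dr": [0.021,0,0]},
  {"gripper": 0,"delta_pos": [0,0.4,-0.05],"dr": [0.021,0,0]},
  {"gripper": 0,"delta_pos": [0,0.4,-0.05],"dr": [0.021,0,0]},
])

```text
t: 11.13
ee_pos: [565.6, 58.7, 132.4]
orientation: [1.112, 1.268, -1.114]
ft_force: [-5.4, -3.9, 5.3]
width: 0.7
```

Emit:
apply_moves([
  {"gripper": 0,"delta_pos": [0,0.4,-0.05],"dr": [0.021,0,0]},
  {"gripper": 0,"delta_pos": [0,0.4,-0.05],"dr": [0.021,0,0]},
  {"gripper": 0,"delta_pos": [0,0.3,-0.04],"dr": [0.016,0,0]},
  {"gripper": 0,"delta_pos": [0,0.2,-0.03],"dr": [0.011,0,0]},
  {"gripper": 0,"delta_pos": [0,0.2,-0.03],"dr": [0.011,0,0]},
])

```text
t: 11.55
ee_pos: [580.5, 62.3, 132.2]
orientation: [1.171, 1.233, -1.173]
ft_force: [-4.2, -3.8, 2.6]
width: 0.0
```

```bash
python3 - <<'E'
from h import *
plan([520.7,43.2,128],np.radians(18.3))
o=ctrl.get_obs()['ee_pos'];v=o[:2]-[611.5,-127.5];print(np.degrees(np.arctan2(v[1],v[0]))-7.5,np.hypot(*v))
snap('wrist','w3');d=snap('top','t3')
c=load('w3')['img'][60:340,160:560,::-1];cv2.imwrite('pics/w3c.png',cv2.resize(c,None,fx=2,fy=2,interpolation=cv2.INTER_CUBIC))
E
```

```text
t 11.55 ee [580.5  62.3 132.2] jaw 2.89 F [-4.2 -3.8  2.6] w 0.0 q [ 0.09  0.49  1.79 -0.    0.86  0.04]
d cm [ 0.43 -6.07  1.61] dr [-0.269  0.     0.001]
91.77696322611432 192.33008176010136
```

View pics/w3c.png

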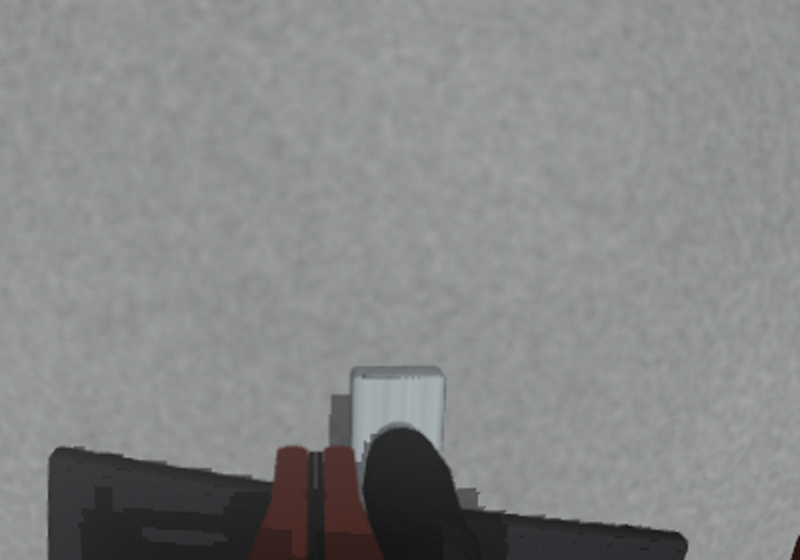

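The finger sits cleanly against the grip, and the estimated tail angle is about 92° with the notch near 82.5°. From here I go slowly and check the force on each call.

Emit:
apply_moves([
  {"gripper": 0,"delta_pos": [0,0.15,-0.02],"dr": [0.008,0,0]},
  {"gripper": 0,"delta_pos": [0,0.15,-0.02],"dr": [0.008,0,0]},
  {"gripper": 0,"delta_pos": [0,0.15,-0.02],"dr": [0.008,0,0]},
  {"gripper": 0,"delta_pos": [0,0.15,-0.02],"dr": [0.008,0,0]},
  {"gripper": 0,"delta_pos": [0,0.15,-0.02],"dr": [0.008,0,0]},
])

```text
t: 12.07
ee_pos: [588.6, 64.1, 131.9]
orientation: [1.202, 1.214, -1.202]
ft_force: [-3.9, -3.0, 3.4]
width: 0.2
```

Emit:
apply_moves([
  {"gripper": 0,"delta_pos": [0,0.12,-0.02],"dr": [0.006,0,0]},
  {"gripper": 0,"delta_pos": [0,0.12,-0.02],"dr": [0.006,0,0]},
  {"gripper": 0,"delta_pos": [0,0.12,-0.02],"dr": [0.006,0,0]},
  {"gripper": 0,"delta_pos": [0,0.12,-0.02],"dr": [0.006,0,0]},
  {"gripper": 0,"delta_pos": [0,0.12,-0.02],"dr": [0.006,0,0]},
])

```text
t: 12.48
ee_pos: [594.4, 65.0, 131.6]
orientation: [1.223, 1.2, -1.224]
ft_force: [-4.4, -2.8, 4.9]
width: 0.5
```

Emit:
apply_moves([
  {"gripper": 0,"delta_pos": [0,0.09,-0.01],"dr": [0.005,0,0]},
  {"gripper": 0,"delta_pos": [0,0.09,-0.01],"dr": [0.005,0,0]},
  {"gripper": 0,"delta_pos": [0,0.09,-0.01],"dr": [0.005,0,0]},
  {"gripper": 0,"delta_pos": [0,0.09,-0.01],"dr": [0.005,0,0]},
  {"gripper": 0,"delta_pos": [0,0.09,-0.01],"dr": [0.005,0,0]},
])

```text
t: 12.9
ee_pos: [598.8, 65.4, 131.6]
orientation: [1.242, 1.188, -1.242]
ft_force: [-4.3, -0.7, 2.9]
width: 0.4
```

```bash
python3 -c "
from h import *
plan([520.7,43.2,128],np.radians(18.3))"
```

```text
t 12.9 ee [598.8  65.4 131.6] jaw -2.55 F [-4.3 -0.7  2.9] w 0.4 q [0.09 0.52 1.75 0.   0.88 0.13]
d cm [ 0.36 -7.7   2.57] dr [-0.364 -0.     0.001]
```

Emit:
apply_moves([
  {"gripper": 0,"delta_pos": [0,0.07,-0.01],"dr": [0.004,0,0]},
  {"gripper": 0,"delta_pos": [0,0.07,-0.01],"dr": [0.004,0,0]},
  {"gripper": 0,"delta_pos": [0,0.07,-0.01],"dr": [0.004,0,0]},
  {"gripper": 0,"delta_pos": [0,0.07,-0.01],"dr": [0.004,0,0]},
  {"gripper": 0,"delta_pos": [0,0.07,-0.01],"dr": [0.004,0,0]},
])

```text
t: 13.32
ee_pos: [602.8, 65.7, 131.7]
orientation: [1.257, 1.178, -1.256]
ft_force: [-2.2, -1.1, 0.4]
width: 0.2
```

Emit:
apply_moves([
  {"gripper": 0,"delta_pos": [0,0.06,-0.01],"dr": [0.003,0,0]},
  {"gripper": 0,"delta_pos": [0,0.06,-0.01],"dr": [0.003,0,0]},
  {"gripper": 0,"delta_pos": [0,0.06,-0.01],"dr": [0.003,0,0]},
  {"gripper": 0,"delta_pos": [0,0.06,-0.01],"dr": [0.003,0,0]},
  {"gripper": 0,"delta_pos": [0,0.06,-0.01],"dr": [0.003,0,0]},
])

```text
t: 13.73
ee_pos: [606.0, 66.2, 131.8]
orientation: [1.268, 1.17, -1.266]
ft_force: [-0.5, -0.4, 0.4]
width: 0.2
```

Emit:
apply_moves([
  {"gripper": 0,"delta_pos": [0,0.06,-0.01],"dr": [0.003,0,0]},
  {"gripper": 0,"delta_pos": [0,0.06,-0.01],"dr": [0.003,0,0]},
  {"gripper": 0,"delta_pos": [0,0.06,-0.01],"dr": [0.003,0,0]},
  {"gripper": 0,"delta_pos": [0,0.06,-0.01],"dr": [0.003,0,0]},
  {"gripper": 0,"delta_pos": [0,0.06,-0.01],"dr": [0.003,0,0]},
])

```text
t: 14.15
ee_pos: [608.6, 66.3, 131.7]
orientation: [1.278, 1.163, -1.278]
ft_force: [-0.6, 0.1, -0.1]
width: 0.3
```

```bash
python3 - <<'E'
from h import *
plan([520.7,43.2,128],np.radians(18.3))
d=snap('top','t4');e=snap('scene','s4')
a=cv2.resize(d['img'][180:290,330:470,::-1],None,fx=4,fy=4,interpolation=cv2.INTER_CUBIC)
b=cv2.resize(e['img'][220:380,200:360,::-1],(440,440),interpolation=cv2.INTER_CUBIC)
cv2.imwrite('pics/c4.png',cv2.resize(np.hstack([a,b]),None,fx=.8,fy=.8))
E
```

```text
t 14.15 ee [608.6  66.3 131.7] jaw -5.4 F [-0.6  0.1 -0.1] w 0.3 q [0.09 0.53 1.72 0.   0.89 0.18]
d cm [ 0.37 -8.54  3.12] dr [-0.414 -0.    -0.   ]
```

View pics/c4.png

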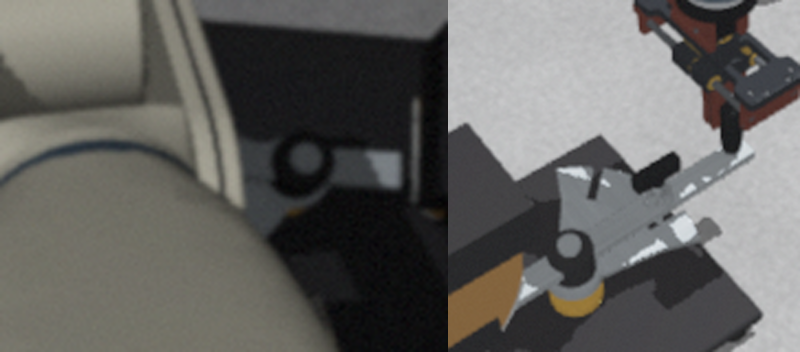

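Scene crop: the T-handle stands off the plate and the heating notch at crop (660,218) is just peeking out ahead of the bar, so the pin isn't in yet. I'll get the tail angle and handle height from depth.

```bash
cat >> h.py <<'E'
def cloud(d):
    R=cv2.Rodrigues(d['rvec'])[0];t=d['tvec'].reshape(3);h,w=d['range_z'].shape
    u,v=np.meshgrid(np.arange(w),np.arange(h));z=d['range_z']
    c=np.stack([u,v,np.ones_like(u)],-1)@np.linalg.inv(d['mtx']).T*z[...,None]
    return (c-t)@R
def tail(f):
    d=load(f);C=cloud(d);X=C[d['range_z']>0];P=np.array([611.5,-127.5]);r=X[:,:2]-P;rad=np.hypot(*r.T);an=np.degrees(np.arctan2(r[:,1],r[:,0]))
    m=(rad>70)&(rad<130)&(an>65)&(an<125)&(X[:,2]>125)&(X[:,2]<175)
    k=X[m];top=k[k[:,2]>np.percentile(k[:,2],90)-4] if m.sum() else k
    print(f,'knob n',m.sum(),'ztop',np.percentile(k[:,2],[50,90,97]).round(1),'ctr',top.mean(0).round(1),'ang',np.median(an[m]).round(2))
    b=(rad>125)&(rad<165)&(an>65)&(an<125)&(X[:,2]>90)&(X[:,2]<102)
    print('bar n',b.sum(),'ang',np.median(an[b]).round(2),np.percentile(an[b],[5,95]).round(2))
E
python3 - <<'E'
from h import *
tail('scene0');tail('s4')
E
```

```text
scene0 knob n 201 ztop [155.4 158.6 160. ] ctr [586.3 -32.  157.3] ang 103.86
bar n 159 ang 104.88 [100.75 110.12]
s4 knob n 235 ztop [143.1 146.7 147.7] ctr [625.8 -26.9 145.4] ang 79.89
bar n 202 ang 82.5 [77.7  87.71]
```

The handle top dropped from 158.6 to 146.7 mm and the push force is about 0, so the pin has snapped home. I'll back off and then verify.

Emit:
apply_moves([
  {"gripper": 0,"delta_pos": [0,-0.5,0],"dr": [0,0,0]},
  {"gripper": 0,"delta_pos": [0,-1.5,0],"dr": [0,0,0]},
  {"gripper": 0,"delta_pos": [0,-2,0],"dr": [0,0,0]},
  {"gripper": 0,"delta_pos": [0,-2,0],"dr": [0,0,0]},
  {"gripper": 0,"delta_pos": [0,-2,0],"dr": [0,0,0]},
])

```text
t: 14.67
ee_pos: [527.6, 73.8, 131.6]
orientation: [1.278, 1.163, -1.278]
ft_force: [0.3, 0.5, 0.1]
width: 0.6
```

Emit:
apply_moves([
  {"gripper": 0,"delta_pos": [-2,-1,0],"dr": [0,0,0]},
  {"gripper": 0,"delta_pos": [-3,-1,0],"dr": [0,0,0]},
  {"gripper": 0,"delta_pos": [-3,-1,0],"dr": [0,0,0]},
  {"gripper": 0,"delta_pos": [-3,0,0],"dr": [0,0,0]},
  {"gripper": 0,"delta_pos": [0,0,0],"dr": [0,0,0]},
])

```text
t: 15.08
ee_pos: [501.2, 77.1, 247.2]
orientation: [1.283, 1.158, -1.27]
ft_force: [0.6, 0.3, 0.7]
width: 0.5
```

```bash
python3 - <<'E'
from h import *
plan([520.7,43.2,128],np.radians(18.3))
snap('wrist','w5');e=snap('scene','s5'); tail('s5')
cv2.imwrite('pics/s5c.png',cv2.resize(e['img'][160:400,180:500,::-1],None,fx=2.5,fy=2.5,interpolation=cv2.INTER_CUBIC))
E
```

```text
t 15.08 ee [501.2  77.1 247.2] jaw -5.37 F [0.6 0.3 0.7] w 0.5 q [0.13 0.22 1.88 0.   1.03 0.22]
d cm [11.93  2.15  3.21] dr [-0.413 -0.    -0.009]
s5 knob n 234 ztop [142.6 147.  148.2] ctr [625.7 -27.3 145.5] ang 80.03
bar n 200 ang 82.27 [77.69 87.48]
```

View pics/s5c.png

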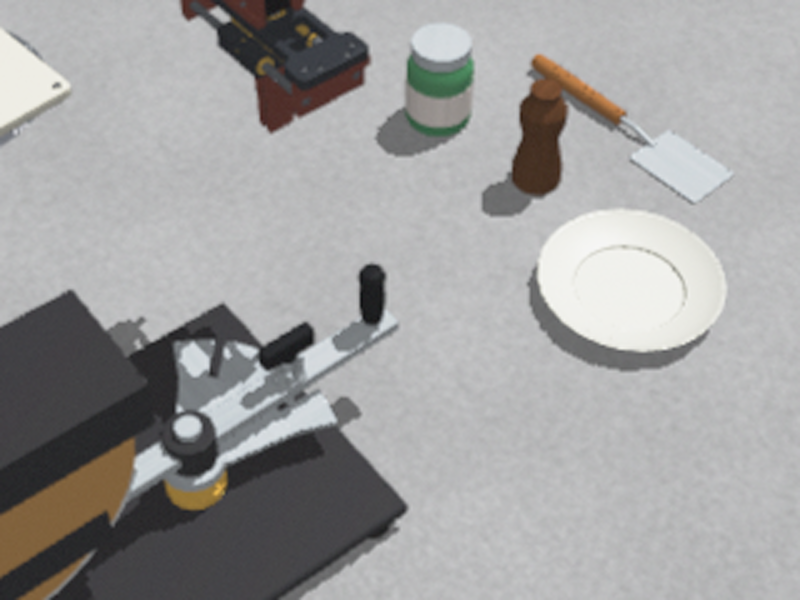

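The cheese is under the hood, the handle at crop (287,345) is low and in line, the gripper is clear, and the tableware is untouched. Depth readings are unchanged after letting go. Handing in.

```bash
python3 -c "
from h import *
snap('scene','s6');tail('s6');print(ctrl.close_job())"
```

```text
s6 knob n 237 ztop [143.  146.6 147.5] ctr [625.8 -28.1 145.4] ang 79.98
bar n 206 ang 82.25 [77.71 87.53]
the job is handed in; nothing more can be done
None
```

The cheese is back under the heater with the pin home in the heating notch. I handed the job in at about 15 s, and no verdict is reported.

**What I did:** I gripped the T-handle, pulled it up about 6 mm, turned it 60° clockwise into line with the arm and let it down onto the index plate. I then pushed the hand grip round with closed fingers, slowing near the notch. The push force stayed at about 4–8 N, fell to zero when the pin dropped in, and I backed off.

**Last checks:**
- **Pin:** depth images put the handle top at about 147 mm, down about 12 mm from parked (158.6 mm), which matches fully home. It stayed the same in three pictures, two of them taken after letting go.
- **Arm:** the tail bar stayed at the same angle to within about 0.3°. It lies near 82°, where I had measured the heating notch.
- **Robot and tableware:** the gripper is clear with near-zero force. The tableware looked untouched, but I judged that by eye and did not measure it.
- **Disagreements:** the first pull of the depth-based angle read about 3° below the other cameras. At the end I first judged from a picture that the pin was not yet in, and the depth reading showed that it was.

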